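# Clamp a sample jar in the shaker's tab-locked jar holder

## Robot

A 6-joint arm with a two-finger parallel gripper is mounted at the origin on a cart in front of the work surface, level with it; the furniture and walls round the work are solid. World frame = base frame: x ahead of the robot, y to its left, z up, the work surface at z = 0. Lengths are in m, angles in rad, forces in N, time in s.
With the tool pointing down it reaches from about 0.3 to 0.85 m from the base axis. Payload 4.2 kg.
Tool frame: the origin (TCP) lies midway between the tips of the shut fingers; the grasp point (between the pads) lies 19 mm behind it; z points along the fingers, y is the line along which they close (so a half turn about z gives the same grasp; the last joint's range is limited). The gripper opens to 91 mm and grips with 3 to 60 N. Pads are 32 mm wide; open, the fingers measure 118 mm over their backs; the gripper's body (76 mm by 178 mm) begins 60 mm behind the grasp point.
Start: joints at [1.228, 0.32, 1.565, -0, 1.257, -0.02], TCP at [0.182, 0.545, 0.175] pointing down, gripper open.
Joint ranges: [-3.11, 3.11], [-0.84, 2.01], [0.21, 2.61], [-1.34, 4.49], [0.05, 2.63], [-2.56, 2.56]. Speed limits (rad/s): [2.57, 2.57, 3.14, 3.14, 3.14, 3.14].

## Interface

Orientations are given as a rotation vector (axis times angle).
In Python, from workcell import * gives the robot as it stands.
- The arm moves only by the tool move_arm, never from a script. Its argument "deltas" is a list that holds one entry, the list of rows, each a list of 7 numbers: the shift along the tool's x, y, z in units of 30 cm (1.0 is 30 cm), then the turn, a rotation vector about the tool's x, y, z in units of 45 degrees (1.0 is 45 degrees), then the gripper command: -1 is shut, 1 is fully open, values between are in proportion. In form: [[[dx, dy, dz, rx, ry, rz, claw], ...]]. A call has 1 to 8 rows; each row is the pose to reach, as a shift and turn from the pose commanded when the call began, along the tool's axes at that moment; what a row does not reach only later rows make up. A row lasts 1/8 s, in which the tool goes at most 62.5 mm and 10.7 degrees, less where a joint would pass 70% of its speed; a pose out of reach is approached as far as the arm can. A call with a number of a shift or a turn outside -1 to 1 is refused whole. A call with a gripper value outside its range is refused whole. The fingers move at their own pace and stop on an object; the grip force is fixed at half the most. Time passes only in rows, so rows that repeat a pose let the fingers close. It gives the time, the measured TCP pose, the force, the opening and the grip force at its end, in the units of the state.
- get_state(): the state, without advancing time (a new reading comes with each control period).
- camera(name): name is "side" or "top"; returns a dict with "color" (480x640x3 uint8, blue, green, red), "z_map" (480x640 float32, m along the optical axis (not along the pixel's ray), 0 where there is no reading), "fovy" (degrees; the focal length in pixels is half the picture's height over the tangent of half this angle, whatever the lens; pixels are square), "cx", "cy" (the principal point, pixels), "camera_from_world" (4x4, takes a point from world to camera coordinates). Camera axes: x right, y up, looking along -z (the intrinsics and any distortion apply to the point x, -y, -z); pixel columns grow to the right and rows downward; lengths in m; the calibration is good to about 2 mm. A picture is of the moment at which its call begins.
- finish_job(): hands the job in; it is judged then, once.
The state is a dict: "t": time; "qpos": joint angles; "dq": joint speeds; "tau": joint torques, N m; "ee_pos": TCP position; "eef_rot": TCP orientation; "wrist_force": force on the tool from outside, world axes, zero at the start; "ft_torque": the same for the moment, N m; "grip_width": opening from 0.0 (shut) to 1.0 (fully open); "finger_force": force on a finger pad.
Only numpy, scipy, OpenCV 4.12 (cv2) and the standard library are available. Lean on these libraries where they do the work, as an engineer would, in place of code of your own. Each camera call takes 0.05 s, during which the arm holds its last target. There are 200 camera calls.

## Task

Get the wide white-capped sample jar ready for shaking: stand it upright on the shaker's platform between the two jaws of the jar holder, then pinch both release tabs of the lock knob and turn the knob clockwise until the sprung pad of the moving jaw grips the jar firmly, pushed well into its short travel but not forced solid, because the jar is glass. Let go so that both tabs spring out and lock the knob, and leave the red-capped jar, the petri dish and the marker where they are.

Things in the scene. Friction and masses are not known exactly. Their poses are not given: they have to be found in the camera images.
- jar: Wide glass sample jar with a white screw cap, loose, 56 to 105 g, upright on the worktop at the start. 77 high; glass body 47 in diameter up to 61 above the base, cap 50 in diameter from 61 to 77 above the base. Origin: centre of its underside; z up the jar. Grip it by the cap.
- shaker: Low white bench shaker, fixed, 170 (x) by 284 (y) by 64 high; origin under its centre on the worktop, x from its display side to its back, z up. On its flat aluminium platform (top 64 up) the jar holder runs along y at x = 0: lock knob on its housing at y = +75, moving jaw, jar's place (point nest), back jaw. The jaws stand at most 34 above the platform.
- nest (a point): Point on the platform (axes as the shaker's) where the jar's underside centre is set down: 3.5 of play to the moving jaw's pad (+y), 3 to 14 to the back jaw (-y), a rubber-lined V block open to +y, clamped on two guide rods (x = +-42, top 16 up) where the last user set it, not known exactly. The moving jaw pushes the jar along -y until it seats in the V.
- jaw: Moving jaw, aluminium crossbar 104 by 11 by 30 on the rods; origin on the platform under its middle, axes as the shaker's. The knob drives it 14 mm to -y per rad. It carries a rubber-faced pad (40 wide, 28 high, face 18.5 to -y of the origin) on springs: the pad gives at 6 N, takes 3.5 N more per mm, and stands solid after 4 mm (20 N). Over 28 N the jar may crack.
- knob (a joint): Turn of the lock knob about its upright axis, rad: 0 at the start, grows clockwise seen from above, to 1.75. Tabs pinched, it turns almost freely (0.01 N m) until the jar seats (after 0.45 to 1.25 rad, as the back jaw is set); then 0.014 N m more per N on the jar: 0.08 when the pad first gives, 0.28 when it is solid, 0.29 rad after seating.
- lock_ring: Fixed toothed steel ring under the knob, 83 in diameter, 10 high, its top 28 above the platform; origin on the knob's axis at the ring's underside. The tabs' pawls rest between its teeth (6 degrees apart): with either tab out the knob is locked but for a little play. When let go under load the knob turns back, up to 0.11 rad, until the pawls find a gap; the pad then loses up to 1.5 of travel.
- knob_grip (a point): Point on the knob's axis at the height to pinch the tabs, 53 above the platform; turns with the knob, x axis through both tabs. Knob: ribbed round core 39 in diameter, top 13 above this point; in its sides, opposite each other, two flat upright tabs 20 wide, from 20 below to 13 above this point, outer faces 54 apart when out, 45 when fully pinched.
- tab_a (a joint): Release tab on the +x side of point knob_grip, m: 0 sprung out (latched), grows as it is pushed in towards the axis, stop at 0.0045. Its pawl leaves the teeth at about 0.0027; both tabs must be in at the same time for the knob to turn. Spring: 5 N at 0, 9 N at the stop.
- tab_b (a joint): Release tab on the -x side of point knob_grip; the same values as tab_a.
- red_cap_jar: Bystander: glass jar with a red screw cap, 48 in diameter, 70 high, loose on the worktop. Origin: centre of its underside.
- petri: Bystander: covered glass petri dish, 94 in diameter, 20 high, loose on the worktop. Origin: centre of its underside.
- marker: Bystander: white marker pen with a dark cap, 13 by 135 by 14, lying loose on the worktop along its own y axis. Origin: centre of its underside.
There are look-alikes about, which are no part of the job. Of the things shaped like the jar, the glass one is meant.

How it is judged:
On the way, in this order (a step that is already met when the one before it is completed fails the run):
1. the jar stands upright on the platform between the jaws, not yet gripped (z of jar in the frame of shaker between 0.061 and 0.068 m and x of jar in the frame of nest between -0.012 and 0.012 m and y of jar in the frame of nest between -0.02 and 0.006 m and angle between jar's own z axis and vertical below 0.1 rad and contact force between the fingers and jar below 0.3 N), for 0.2 s.
2. with both tabs pinched in, the knob is turned clockwise until the jaw pad bears on the jar (value of joint each of tab_a, tab_b above 0.002 m and value of joint knob above 0.3 rad and contact force between jaw and jar above 5 N), for 0.1 s.
At the end, for the whole second after the job is handed in: Jar upright (within 0.1 rad) on the platform, between the jaws (within 12 mm of nest in x, 6 to -20 mm in y), at rest; the moving jaw's pad presses on it with 4.5 to 28 N; both tabs out to within 1.2 mm, so the knob is locked and still (value of joint each of tab_a, tab_b below 0.0012 m and contact force between jaw and jar between 4.5 and 28 N and velocity of joint knob between -0.05 and 0.05 rad/s and z of jar in the frame of shaker between 0.061 and 0.068 m and angle between jar's own z axis and vertical below 0.1 rad and linear speed of jar below 0.01 m/s and x of jar in the frame of nest between -0.012 and 0.012 m and y of jar in the frame of nest between -0.02 and 0.006 m); the robot touches nothing.
It fails at once if the glass jar is squeezed with more than 28 N (the pad forced solid) (contact force between jaw and jar above 28 N).
It fails at once if the red-capped jar is moved by more than 20 mm (distance of red_cap_jar from where it was at the start of the episode above 0.02 m).
It fails at once if the petri dish is moved by more than 20 mm (distance of petri from where it was at the start of the episode above 0.02 m).
It fails at once if the marker is moved by more than 20 mm (distance of marker from where it was at the start of the episode above 0.02 m).
It also fails if it takes over 67 s, if anything falls off the work surface, if the arm or the gripper's body presses on something with over 40 N, if the wrist force passes 120 N, or if a joint passes its speed limit or range.

## Working session

There is one attempt and no reset: what is moved stays moved. The work goes in short steps, Python scripts to look and compute and a tool call to move; the robot and the scene stay as the last step left them, time stands still between calls to the robot, and variables do not carry over. Pictures are saved under pics/ and viewed, at most 10 in all, crops included, and the job is handed in when it is done.

Besides the shell and the picture viewer there is one more tool, called after "Call:" by a JSON object that holds its "api" and its "payload", one argument or row to a line. move_arm: Moves the arm, as the interface text tells. Shifts and turns lie within -1 to 1; 1 stands for 30 cm of shift or 45 degrees of turn. Its arguments: {"type":"object","properties":{"deltas":{"type":"array"}},"required":["deltas"]}

```bash
mkdir -p pics
cat > h.py <<'E'
from workcell import *
import numpy as np, cv2
from scipy.spatial.transform import Rotation as R
def cam(n):
    c=camera(n); c['f']=240/np.tan(np.radians(c['fovy'])/2); c['T']=np.linalg.inv(c['camera_from_world']); return c
def ray(c,u,v):
    d=np.array([(u-c['cx'])/c['f'],-(v-c['cy'])/c['f'],-1.]); return c['T'][:3,3],c['T'][:3,:3]@d
def onz(c,u,v,z):
    o,d=ray(c,u,v); return o+d*(z-o[2])/d[2]
def pts(c):
    v,u=np.mgrid[0:480,0:640]; z=c['z_map']
    P=np.stack([(u-c['cx'])/c['f']*z,-(v-c['cy'])/c['f']*z,-z],-1)
    return P@c['T'][:3,:3].T+c['T'][:3,3]
def proj(c,p):
    q=c['camera_from_world'][:3,:3]@np.array(p)+c['camera_from_world'][:3,3]
    return c['cx']+c['f']*q[0]/-q[2], c['cy']-c['f']*q[1]/-q[2]
E
python3 - <<'E'
from h import *
for n in('top','side'):
    c=cam(n); cv2.imwrite(f'pics/{n}1.png',c['color']); print(n,{k:v for k,v in c.items() if k not in('color','z_map')})
print(get_state())
E
```

```text
top {'fovy': 43.373025902729076, 'cx': 315.9253523897425, 'cy': 241.11205140635641, 'camera_from_world': array([[ 0.01890861, -0.99981666, -0.0030193 ,  0.02563117],
       [ 0.98866929,  0.01824784,  0.14899681, -0.49337234],
       [-0.1489144 , -0.00580241,  0.98883307, -1.46408312],
       [ 0.        ,  0.        ,  0.        ,  1.        ]]), 'f': np.float64(603.5068473356287), 'T': array([[ 0.01890861,  0.98866929, -0.1489144 ,  0.26927438],
       [-0.99981666,  0.01824784, -0.00580241,  0.02613424],
       [-0.0030193 ,  0.14899681,  0.98883307,  1.5213221 ],
       [ 0.        ,  0.        ,  0.        ,  1.        ]])}
side {'fovy': 53.307344041310344, 'cx': 329.8273319801144, 'cy': 234.58820754550334, 'camera_from_world': array([[ 0.94331652, -0.33179909,  0.00795714, -0.44226671],
       [ 0.20025652,  0.58812808,  0.78358324, -0.19588367],
       [-0.26467202, -0.73757354,  0.62123586, -1.26478296],
       [ 0.        ,  0.        ,  0.        ,  1.        ]]), 'f': np.float64(478.14965187812487), 'T': array([[ 0.94331652,  0.20025652, -0.26467202,  0.12167181],
       
[... 168 characters left out ...]
     ]])}
{'t': 0.1, 'qpos': array([ 1.22799280e+00,  3.20209230e-01,  1.56554076e+00, -3.21608303e-05,
        1.25736314e+00, -1.99673422e-02]), 'dq': array([-3.56908003e-04, -1.21639493e-03, -4.13512976e-03, -2.42631560e-04,
       -2.53275429e-06,  1.03106438e-03]), 'tau': array([-2.91676752e-04, -4.13329697e+01, -2.32510597e+01,  7.28355115e-02,
        4.21686808e-02, -8.75505680e-05]), 'ee_pos': array([0.182249  , 0.5448315 , 0.17422147]), 'eef_rot': array([-5.04855766e-01, -3.10051370e+00,  2.35765571e-03]), 'wrist_force': array([ 1.0563942 , -0.55572023,  0.05028083]), 'ft_torque': array([-0.00960822,  0.04209647, -0.02707679]), 'finger_force': 0.0, 'grip_width': 0.9988341742678055}
```

View pics/top1.png

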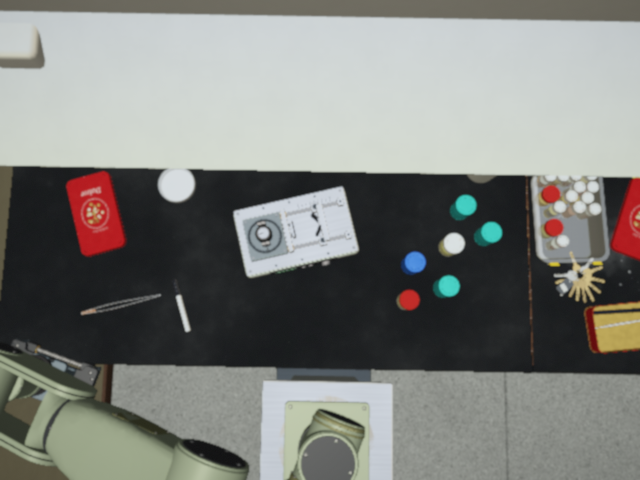

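View pics/side1.png

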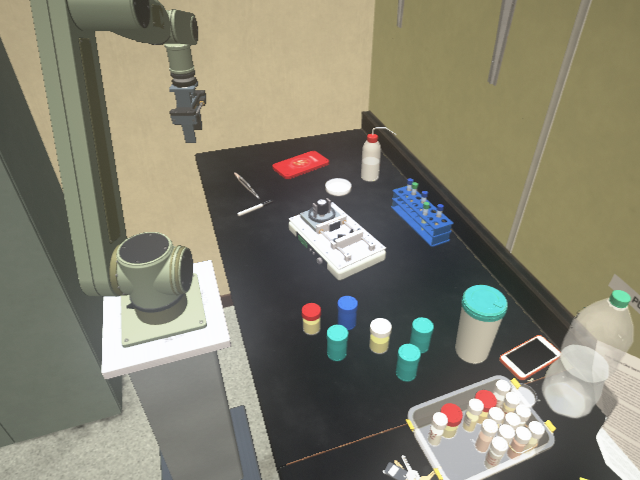

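Top view: the white-capped jar is at (452,243). The knob is at (264,234), and the shaker is tilted about 14° in the image. The red-capped jar is at (408,300), the petri dish at (176,185) and the marker at (183,312).

Things that could be taken for the jar, by side-view pixel:
- white-capped jar (380,335)
- red-capped jar (312,318)
- blue jar (347,312)
- teal jars (337,342), (421,335), (408,362)
- small white-capped vials in the tray (around 490,420)
- red-capped bottle (371,158)

The choice is the white-capped glass jar at (380,335). Next I check it in a close crop and measure.

Run:
```python
from h import *
t=cam('top'); s=cam('side')
a=cv2.resize(s['color'][285:385,290:450],(800,500),interpolation=cv2.INTER_CUBIC)
cv2.imwrite('pics/crop_jar.png',a)
a=cv2.resize(t['color'][175:285,225:370],(791,600),interpolation=cv2.INTER_CUBIC)
cv2.imwrite('pics/crop_shk.png',a)
a=cv2.resize(s['color'][185:285,280:400],(720,600),interpolation=cv2.INTER_CUBIC)
cv2.imwrite('pics/crop_shk_s.png',a)
P=pts(t)
for u,v in[(452,243),(300,60),(300,160),(264,234),(408,300),(464,206),(488,232),(447,286),(414,262),(320,180)]: print(u,v,P[v,u].round(3))
# caps: cluster depth points by height from both views
for n,c in(('top',t),('side',s)):
    P=pts(c); hsv=cv2.cvtColor(c['color'],cv2.COLOR_BGR2HSV)
    m=((P[...,2]>.070)&(P[...,2]<.085)&(P[...,0]>.3)&(P[...,0]<.75)&(P[...,1]<-.1)&(P[...,1]>-.5)&(c['z_map']>0)).astype(np.uint8)
    k,l,st,ce=cv2.connectedComponentsWithStats(m)
    for i in range(1,k):
        if st[i,4]>20:
            q=P[l==i]; print(n,ce[i].round(),st[i,4],(q.min(0)+q.max(0))/2,np.ptp(q,0).round(3),hsv[l==i].mean(0).round())
    m=((P[...,2]>.055)&(P[...,2]<.070)&(P[...,0]>.3)&(P[...,0]<.75)&(P[...,1]<.3)&(P[...,1]>-.1)).astype(np.uint8)
    q=P[m>0]; r=cv2.minAreaRect((q[:,:2]*1000).astype(np.float32)); print('shaker',n,r,np.median(q[:,2]))
    m=((P[...,2]>.122)&(P[...,2]<.140)&(P[...,0]>.3)&(P[...,0]<.75)&(P[...,1]<.3)&(P[...,1]>-.1))
    q=P[m]; print('knob',len(q),(q.min(0)+q.max(0))/2,np.ptp(q,0))
```

```text
452 243 [ 0.488 -0.294  0.078]
300 60 [0.424 0.039 1.194]
300 160 [0.375 0.039 1.156]
264 234 [0.493 0.156 0.13 ]
408 300 [ 0.349 -0.189  0.07 ]
464 206 [ 0.58  -0.325  0.077]
488 232 [ 0.516 -0.381  0.081]
447 286 [ 0.384 -0.282  0.071]
414 262 [ 0.441 -0.203  0.075]
320 180 [0.658 0.028 0.001]
top [465. 205.] 312 [ 0.58217987 -0.32713132  0.07733605] [0.049 0.051 0.015] [ 87. 174. 194.]
top [490. 232.] 323 [ 0.51593778 -0.38685779  0.07705304] [0.047 0.049 0.014] [ 87. 175. 192.]
top [453. 243.] 322 [ 0.48728355 -0.29746937  0.07704646] [0.048 0.049 0.014] [ 83.   8. 213.]
top [414. 262.] 324 [ 0.44069771 -0.20311954  0.0774196 ] [0.049 0.049 0.015] [107. 168. 210.]
top [448. 286.] 344 [ 0.38412531 -0.28312189  0.07711003] [0.048 0.05  0.014] [ 87. 169. 196.]
top [412. 301.] 87 [ 0.34801578 -0.1954304   0.07323288] [0.041 0.034 0.006] [  1. 200. 187.]
top [402. 302.] 24 [ 0.34409182 -0.17406376  0.07247509] [0.014 0.014 0.005] [  2. 196. 179.]
shaker top ((511.9704284667969, 86.31268310546875), (169.23052978515625, 277.04949951171875), 14.2431058883667) 0.06357240594105218
knob 258
[... 254 characters left out ...]
9. 237.]
side [422. 326.] 294 [ 0.58221895 -0.32936619  0.0757372 ] [0.048 0.05  0.011] [ 88. 138. 222.]
side [380. 326.] 302 [ 0.48784836 -0.3000038   0.07557616] [0.051 0.05  0.011] [ 64.   4. 246.]
side [337. 333.] 312 [ 0.38411594 -0.28636898  0.07593612] [0.05  0.051 0.012] [ 88. 136. 224.]
side [473. 340.] 153 [ 0.68464516 -0.39198146  0.07744288] [0.066 0.07  0.015] [ 23.  33. 175.]
side [409. 353.] 350 [ 0.51634246 -0.39075187  0.07578971] [0.049 0.051 0.012] [ 88. 137. 223.]
shaker side ((513.9754638671875, 84.1131591796875), (166.69058227539062, 280.74346923828125), 13.95294189453125) 0.06408963653974475
knob 127 [0.4952674  0.15723222 0.12797141] [0.05467258 0.03994585 0.01182978]
```

View pics/crop_jar.png

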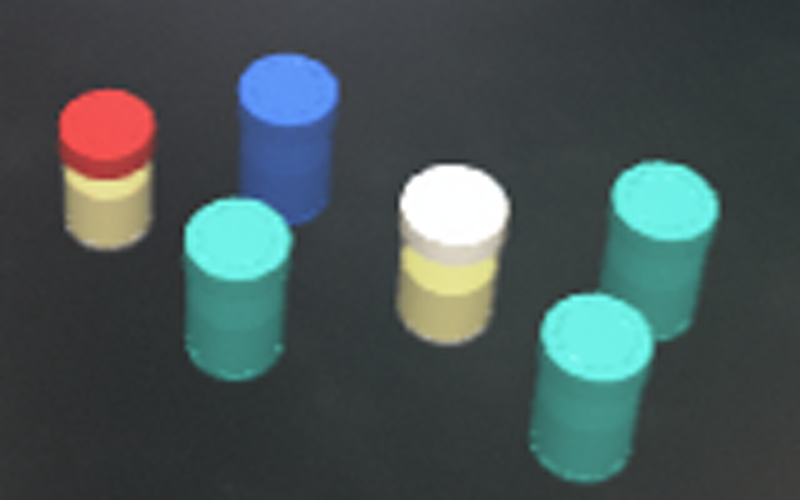

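View pics/crop_shk.png

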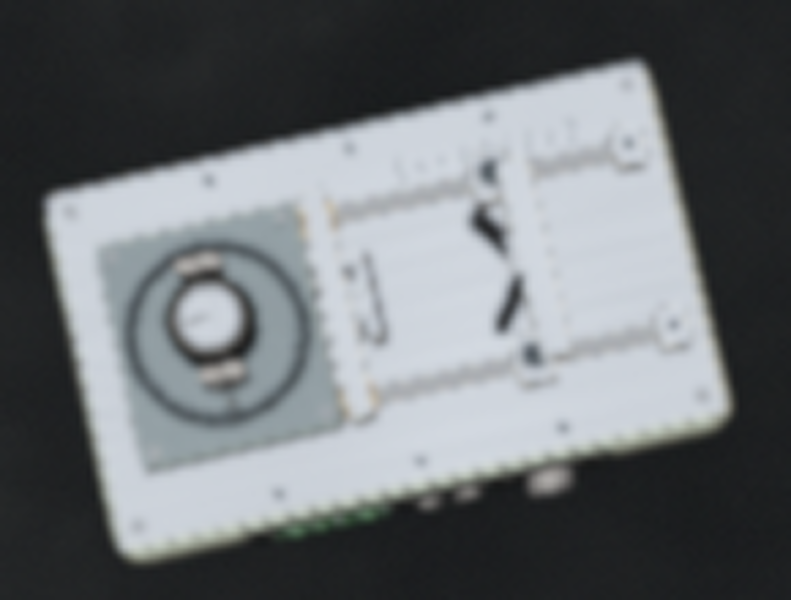

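View pics/crop_shk_s.png

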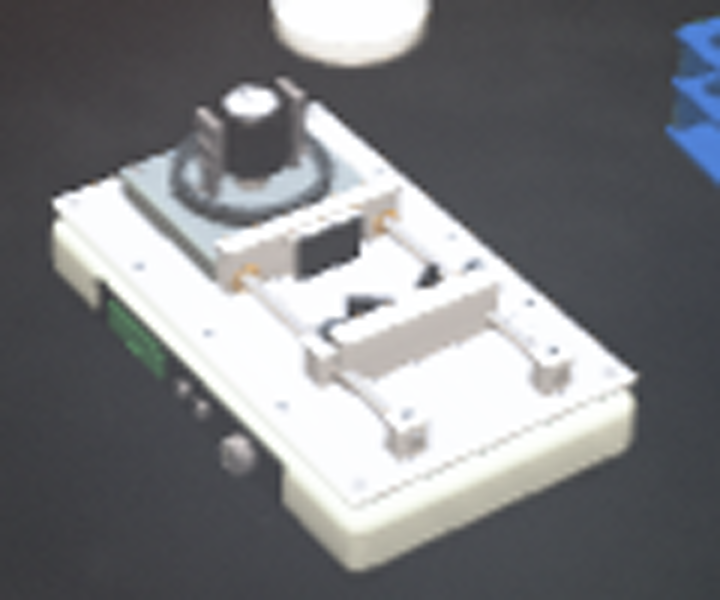

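The crop shows the white-capped jar as clear glass with yellow contents, between opaque teal and blue jars, so that is the one. In the shaker crop, the tabs lie along the shaker's x at (200,262) and (223,372). The pad is at about (378,300) and the V block at about (500,270). Next I measure the jaws in the shaker frame.

Run:
```python
from h import *
C=np.array([.513,.0852]);th=np.radians(14.1);A=np.array([[np.cos(th),np.sin(th)],[-np.sin(th),np.cos(th)]])
for n in('top','side'):
    c=cam(n);P=pts(c);q=(P[...,:2]-C)@A.T*1000;z=P[...,2]*1000-64
    near=(abs(q[...,0])<80)&(abs(q[...,1])<138)
    m=near&(z>24)&(z<38)&(q[...,1]<45)
    y=q[...,1][m]; h,e=np.histogram(y,np.arange(-120,50,3)); print(n,[(int(a),int(b)) for a,b in zip(e,h) if b>0])
    m=near&(z>60); k=q[m]; print('knob',k.min(0),k.max(0))
    # dark rubber faces
    g=cv2.cvtColor(c['color'],cv2.COLOR_BGR2GRAY)
    m=near&(g<90)&(q[...,1]<45)&(abs(q[...,0])<35)&(z<36)&(z>5)
    for yy in range(-80,45,4):
        k=m&(abs(q[...,1]-yy)<2)
        if k.sum()>2: print('dark',yy,k.sum(),q[...,0][k].min().round(),q[...,0][k].max().round(),z[k].max().round())
```

```text
top [(-120, 1), (-117, 3), (-75, 28), (-72, 43), (-69, 43), (-66, 44), (-63, 46), (-60, 37), (-57, 28), (-54, 29), (-51, 22), (-48, 9), (-45, 4), (3, 15), (6, 20), (9, 16), (12, 3), (15, 25), (18, 53), (21, 54), (24, 50), (27, 15), (33, 3), (36, 14), (39, 17), (42, 12)]
knob [-79.99839433 -39.97672248] [ 29.22034046 137.99756617]
dark -56 7 -15.0 16.0 35.0
dark -52 7 -20.0 20.0 34.0
dark -48 8 -24.0 27.0 36.0
side [(-120, 1), (-81, 4), (-78, 41), (-75, 39), (-72, 33), (-69, 21), (-66, 21), (-63, 17), (-60, 19), (-57, 9), (-54, 11), (-51, 10), (-48, 7), (-3, 5), (0, 17), (3, 13), (6, 13), (9, 3), (12, 23), (15, 38), (18, 21), (21, 25), (24, 12), (27, 3), (30, 2), (33, 7), (36, 10), (39, 10), (42, 5)]
knob [-28.19954473  53.65663523] [28.81380314 95.00306531]
dark -56 3 -26.0 18.0 34.0
dark 0 18 -17.0 17.0 33.0
dark 4 35 -13.0 19.0 30.0
dark 8 3 -2.0 9.0 27.0
```

```bash
cat >> h.py <<'E'
def goal(x,y,z,phi):
    s=get_state(); M=R.from_rotvec(s['eef_rot']); p=np.radians(phi)
    T=R.from_matrix(np.array([[-np.sin(p),np.cos(p),0],[np.cos(p),np.sin(p),0],[0,0,-1]]))
    d=M.inv().apply(np.array([x,y,z])-s['ee_pos']); r=(M.inv()*T).as_rotvec(degrees=True)
    n=max(np.linalg.norm(d)/.0625,np.linalg.norm(r)/10.7)
    return (d/.3).round(4),(r/45).round(4),'rows>=%.1f'%n
E
python3 - <<'E'
from h import *
print(goal(.40,.28,.24,43)); print(goal(.4876,-.2987,.24,14))
E
```

```text
(array([-0.9684, -0.6082, -0.2174]), array([-7.000e-04,  1.000e-04,  6.335e-01]), 'rows>=5.6')
(array([-1.8573, -2.3449, -0.2165]), array([-6.0000e-04,  3.0000e-04,  1.2779e+00]), 'rows>=14.4')
```

Call:
{"api": "move_arm", "payload": {
  "deltas": [
    [[-0.16,-0.1,-0.04,0,0,0.1,1],[-0.33,-0.2,-0.07,0,0,0.21,1],[-0.5,-0.31,-0.11,0,0,0.32,1],[-0.66,-0.41,-0.15,0,0,0.42,1],[-0.82,-0.51,-0.18,0,0,0.53,1],[-0.968,-0.608,-0.217,0,0,0.63,1]]
  ]
}}

```text
t: 1.05
ee_pos: [0.4009, 0.2786, 0.2404]
eef_rot: [1.253, 2.881, 0.001]
wrist_force: [0.3, 0.5, -0.0]
grip_width: 1.001
finger_force: 0.0
```

Run:
```python
from h import *
print(goal(.46,-.0,.24,20));print(goal(.4876,-.2987,.24,14))
```

```text
(array([-0.8135, -0.489 ,  0.0013]), array([ 5.000e-04, -0.000e+00,  5.109e-01]), 'rows>=4.6')
(array([-1.6046e+00, -1.1006e+00,  1.1000e-03]), array([ 5.000e-04, -0.000e+00,  6.443e-01]), 'rows>=9.3')
```

Call:
{"api": "move_arm", "payload": {
  "deltas": [
    [[-0.16,-0.1,0,0,0,0.1,1],[-0.32,-0.2,0,0,0,0.2,1],[-0.49,-0.29,0,0,0,0.31,1],[-0.65,-0.39,0,0,0,0.41,1],[-0.81,-0.49,0,0,0,0.51,1]]
  ]
}}

```text
t: 1.68
ee_pos: [0.4591, 0.0006, 0.2402]
eef_rot: [1.8, 2.574, 0.001]
wrist_force: [0.9, 0.6, -1.1]
grip_width: 0.997
finger_force: 0.0
```

Run:
```python
from h import *
print(goal(.4876,-.2987,.14,14))
```

```text
(array([-0.9697, -0.2531,  0.3339]), array([0.0011, 0.    , 0.1346]), 'rows>=5.1')
```

Call:
{"api": "move_arm", "payload": {
  "deltas": [
    [[-0.16,-0.04,0,0,0,0.03,1],[-0.32,-0.08,0,0,0,0.06,1],[-0.49,-0.13,0.05,0,0,0.09,1],[-0.65,-0.17,0.12,0,0,0.12,1],[-0.81,-0.21,0.22,0,0,0.135,1],[-0.97,-0.253,0.334,0,0,0.135,1],[-0.97,-0.253,0.334,0,0,0.135,1]]
  ]
}}

```text
t: 2.55
ee_pos: [0.4864, -0.2987, 0.1364]
eef_rot: [-1.932, -2.469, 0.002]
wrist_force: [0.1, 1.5, -0.1]
grip_width: 1.005
finger_force: 0.0
```

Run:
```python
from h import *
print(goal(.4876,-.2987,.050,14))
s=cam('side');t=cam('top')
for c in(s,t): print(proj(c,[.4876,-.2987,.077]))
a=np.hstack([cv2.resize(s['color'][250:400,300:460],(400,375)),cv2.resize(t['color'][180:300,390:518],(400,375))])
cv2.imwrite('pics/pre.png',a)
```

```text
(array([-0.0021,  0.0053,  0.2879]), array([-0.0057, -0.0052, -0.002 ]), 'rows>=1.4')
(np.float64(379.70096584679777), np.float64(325.3073826656744))
(np.float64(453.79492864008074), np.float64(243.2943233423977))
```

View pics/pre.png

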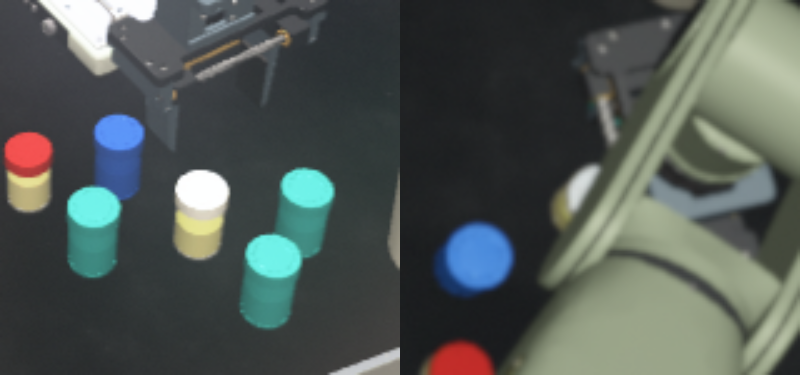

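The side half shows the open gripper about 6 cm above the white cap (198,195), with the fingertips at (170,145) and (268,100). Neighbouring jars are clear, so I descend and close.

Call:
{"api": "move_arm", "payload": {
  "deltas": [
    [[0,0.003,0.1,0,0,0,1],[-0.001,0.005,0.2,-0.005,-0.005,0,1],[-0.002,0.005,0.288,-0.005,-0.005,0,1],[-0.002,0.005,0.288,-0.005,-0.005,0,1],[-0.002,0.005,0.288,-0.005,-0.005,0,0]]
  ]
}}

```text
t: 3.28
ee_pos: [0.4911, -0.297, 0.0554]
eef_rot: [1.925, 2.472, 0.002]
wrist_force: [0.1, -0.1, 0.3]
grip_width: 0.919
finger_force: 0.0
```

Call:
{"api": "move_arm", "payload": {
  "deltas": [
    [[0,0,0,0,0,0,-1],[0,0,0,0,0,0,-1],[0,0,0,0,0,0,-1],[0,0,0,0,0,0,-1],[0,0,0,0,0,0,-1],[0,0,0,0,0,0,-1]]
  ]
}}

```text
t: 4.03
ee_pos: [0.4898, -0.2971, 0.0533]
eef_rot: [1.928, 2.474, 0.001]
wrist_force: [0.2, -0.4, 0.5]
grip_width: 0.264
finger_force: 0.0
```

Run:
```python
from h import *
s=get_state();print(s['ee_pos'],s['grip_width'],s['wrist_force'],s['ft_torque'])
print(goal(.4876,-.2987,.2,14))
print(goal(.48,-.05,.24,14))
```

```text
[ 0.48977162 -0.29710978  0.05334478] 0.26390966265652704 [ 0.21614708 -0.352539    0.51607824] [-0.14532362  0.01857328 -0.02956244]
(array([-0.0052, -0.0064, -0.4889]), array([0.005 , 0.0047, 0.0029]), 'rows>=2.3')
(array([ 0.8044,  0.1719, -0.6245]), array([0.005 , 0.0047, 0.0029]), 'rows>=5.0')
```

Run:
```python
from h import *
s=cam('side')
print(proj(s,get_state()['ee_pos']))
cv2.imwrite('pics/g.png',cv2.resize(s['color'][230:390,290:460],(638,600),interpolation=cv2.INTER_CUBIC))
P=pts(s);m=(P[...,2]>.07)&(P[...,2]<.082)&(np.hypot(P[...,0]-.4876,P[...,1]+.2987)<.045)
q=P[m];print(q.min(0),q.max(0))
```

```text
(np.float64(379.5280825155496), np.float64(331.1885512166724))
[ 0.46299876 -0.32514787  0.07007161] [ 0.51165248 -0.28092779  0.08175299]
```

View pics/g.png

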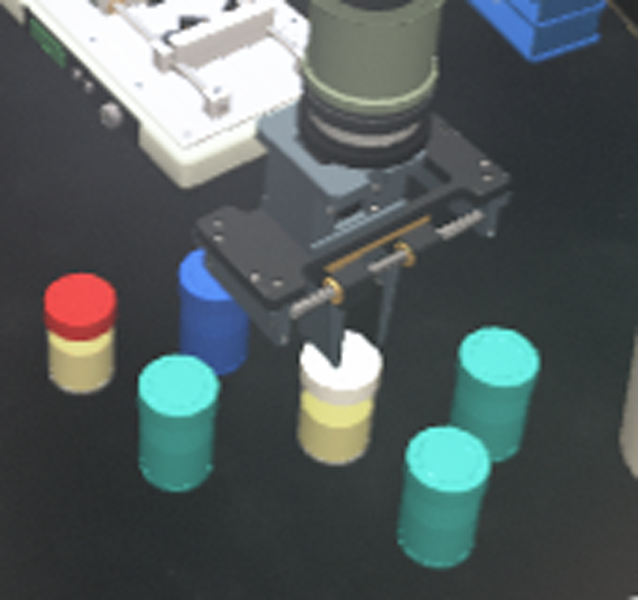

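The fingers have closed past the cap width without force. In the crop the tips are at (338,365) and (385,345), so they are around the far edge of the cap. I check their real position by depth.

Run:
```python
from h import *
st=get_state(); print(st['ee_pos'],st['grip_width'],st['qpos'].round(4))
s=cam('side');P=pts(s);g=cv2.cvtColor(s['color'],cv2.COLOR_BGR2HSV)
for cu,cv_ in[(325,320),(325,340),(335,355),(338,362),(330,362),(390,280),(388,310),(384,335),(383,343),(340,380),(340,345),(365,345)]:
    u=round(290+cu/3.75);v=round(230+cv_/3.75);print((cu,cv_),(u,v),P[v,u].round(4),g[v,u])
```

```text
[ 0.4897426  -0.29710056  0.05334245] 0.21725629250713693 [-5.6550e-01  4.1540e-01  1.7479e+00  3.0000e-04  9.7300e-01 -8.1220e-01]
(325, 320) (377, 315) [ 0.4706 -0.312   0.1328] [103  36  84]
(325, 340) (377, 321) [ 0.4714 -0.3134  0.1138] [100  37  83]
(335, 355) (379, 325) [ 0.4751 -0.3179  0.1038] [98 35 88]
(338, 362) (380, 327) [ 0.4787 -0.3172  0.0947] [100  23 132]
(330, 362) (378, 327) [ 0.4817 -0.3022  0.0771] [  0   0 254]
(390, 280) (394, 305) [ 0.5125 -0.3094  0.1482] [98 33 86]
(388, 310) (393, 313) [ 0.5703 -0.2127  0.0006] [97 32 71]
(384, 335) (392, 319) [ 0.5582 -0.2319  0.002 ] [94 29 70]
(383, 343) (392, 321) [ 0.554  -0.2403  0.0048] [90 28 63]
(340, 380) (381, 331) [ 0.4843 -0.314   0.075 ] [  0   0 252]
(340, 345) (381, 322) [ 0.481  -0.3151  0.1088] [99 34 76]
(365, 345) (387, 322) [ 0.5083 -0.2948  0.0767] [ 80   3 229]
```

Run:
```python
from h import *
s=cam('side');p=np.radians(14);yt=np.array([np.cos(p),np.sin(p),0]);xt=np.array([-np.sin(p),np.cos(p),0])
T=np.array([.4864,-.2987,.1364])
for dz in(0,.02,.04): print(dz,[np.round(proj(s,T+[0,0,dz]-yt*w-xt*.016)) for w in(.0455,.059)],[np.round(proj(s,T+[0,0,dz]+yt*w-xt*.016)) for w in(.0455,.059)])
P=pts(s); T=get_state()['ee_pos']; q=P-T; a=q@yt; b=q@xt
m=(abs(a)<.05)&(abs(b)<.03)&(P[...,2]>.08)&(P[...,2]<.2)
for z in np.arange(.08,.19,.005):
    k=m&(abs(P[...,2]-z)<.0025)
    if k.sum(): print(round(z,3),k.sum(),(a[k].min()*1e3).round(),(a[k].max()*1e3).round(),(b[k].min()*1e3).round(),(b[k].max()*1e3).round())
cv2.imwrite('pics/x.png',s['color'])
```

```text
0 [array([369., 321.]), array([364., 323.])] [array([401., 304.]), array([406., 302.])]
0.02 [array([370., 315.]), array([365., 317.])] [array([402., 298.]), array([406., 296.])]
0.04 [array([370., 308.]), array([365., 311.])] [array([403., 292.]), array([407., 290.])]
0.08 4 -17.0 10.0 -8.0 -1.0
0.095 12 -18.0 11.0 -16.0 11.0
0.1 31 -20.0 15.0 -18.0 14.0
0.105 26 -20.0 14.0 -17.0 9.0
0.11 32 -21.0 16.0 -17.0 15.0
0.115 26 -21.0 14.0 -17.0 14.0
0.12 30 -21.0 14.0 -18.0 11.0
0.125 26 -22.0 17.0 -18.0 18.0
0.13 20 -22.0 16.0 -18.0 3.0
0.135 26 -22.0 17.0 -18.0 14.0
0.14 20 -24.0 18.0 -17.0 13.0
0.145 19 -23.0 18.0 -18.0 13.0
0.15 12 -24.0 17.0 -18.0 12.0
0.155 10 -24.0 21.0 -17.0 -13.0
0.16 5 9.0 19.0 -18.0 -0.0
0.165 6 -33.0 12.0 -9.0 -1.0
0.17 9 -35.0 12.0 -29.0 0.0
0.175 14 -36.0 11.0 -28.0 -3.0
0.18 11 -36.0 11.0 -30.0 -8.0
0.185 22 -49.0 10.0 -30.0 -13.0
```

The side view shows the fingertips about 40 mm higher than the reported TCP (tips at z≈0.094 against 0.053 reported), while x and y agree. I will aim 40 mm lower in reported z: open, descend, close.

Call:
{"api": "move_arm", "payload": {
  "deltas": [
    [[0,0,0,0,0,0,1],[0,0,0,0,0,0,1],[0,0,0,0,0,0,1],[0,0,0,0,0,0,1],[0,0,0,0,0,0,1],[0,0,0,0,0,0,1],[0,0,0,0,0,0,1]]
  ]
}}

```text
t: 5.05
ee_pos: [0.4898, -0.2971, 0.0534]
eef_rot: [1.928, 2.473, 0.001]
wrist_force: [-0.7, 0.1, 0.9]
grip_width: 0.869
finger_force: 0.0
```

Call:
{"api": "move_arm", "payload": {
  "deltas": [
    [[0,0,0.05,0,0,0,1],[0,0,0.1,0,0,0,1],[0,0,0.14,0,0,0,1],[0,0,0.14,0,0,0,1]]
  ]
}}

```text
t: 5.55
ee_pos: [0.489, -0.2966, 0.0098]
eef_rot: [1.93, 2.476, 0.001]
wrist_force: [-0.1, 0.1, 0.2]
grip_width: 0.999
finger_force: 0.0
```

Call:
{"api": "move_arm", "payload": {
  "deltas": [
    [[0,0,0,0,0,0,0],[0,0,0,0,0,0,0],[0,0,0,0,0,0,0],[0,0,0,0,0,0,-0.5],[0,0,0,0,0,0,-1],[0,0,0,0,0,0,-1],[0,0,0,0,0,0,-1]]
  ]
}}

```text
t: 6.42
ee_pos: [0.4901, -0.2973, 0.0116]
eef_rot: [1.928, 2.473, 0.001]
wrist_force: [0.1, -0.3, 2.3]
grip_width: 0.524
finger_force: 30.0
```

Run:
```python
from h import *
s=get_state();print(s['ee_pos'],s['grip_width'],s['finger_force'],s['wrist_force'],s['ft_torque'])
```

```text
[ 0.49008938 -0.29731106  0.0115678 ] 0.5238456249206248 30.00034957425669 [ 0.0820262  -0.28539244  2.28605479] [-0.08600989  0.03601455  0.04047255]
```

Call:
{"api": "move_arm", "payload": {
  "deltas": [
    [[0,0,-0.05,0,0,0,-1],[0,0,-0.12,0,0,0,-1],[0,0,-0.25,0,0,0,-1],[0,0,-0.4,0,0,0,-1],[0,0,-0.55,0,0,0,-1],[0,0,-0.62,0,0,0,-1],[0,0,-0.62,0,0,0,-1]]
  ]
}}

```text
t: 7.3
ee_pos: [0.49, -0.2972, 0.1999]
eef_rot: [1.925, 2.47, 0.002]
wrist_force: [-0.2, 0.4, -1.6]
grip_width: 0.524
finger_force: 30.0
```

Run:
```python
from h import *
st=get_state();print(st['ee_pos'],st['grip_width'],st['finger_force'],st['wrist_force'])
s=cam('side')
cv2.imwrite('pics/lift.png',cv2.resize(s['color'][190:350,290:460],(638,600),interpolation=cv2.INTER_CUBIC))
P=pts(s);T=st['ee_pos'];m=(np.hypot(P[...,0]-T[0],P[...,1]-T[1])<.035)&(P[...,2]>.1)&(P[...,2]<.3)
hsv=cv2.cvtColor(s['color'],cv2.COLOR_BGR2HSV)
w=m&(hsv[...,1]<20)&(hsv[...,2]>200);q=P[w];print('cap',w.sum(),q.min(0),q.max(0),np.median(q,0))
b=m&(hsv[...,1]>40)&(hsv[...,0]<40);q=P[b];print('body',b.sum(),q.min(0),q.max(0))
print(goal(.49,-.05,.24,14))
```

```text
[ 0.49003163 -0.29723601  0.19993223] 0.5241214647998792 29.999835344497114 [-0.18395774  0.38514601 -1.57935604]
cap 201 [ 0.47271703 -0.32345467  0.26110732] [ 0.51427645 -0.28210857  0.26865441] [ 0.49422048 -0.30521944  0.26505302]
body 351 [ 0.46122873 -0.32566387  0.19025747] [ 0.51038558 -0.29479112  0.25261639]
(array([ 0.7959,  0.2043, -0.1427]), array([0.0062, 0.006 , 0.0029]), 'rows>=4.0')
```

View pics/lift.png

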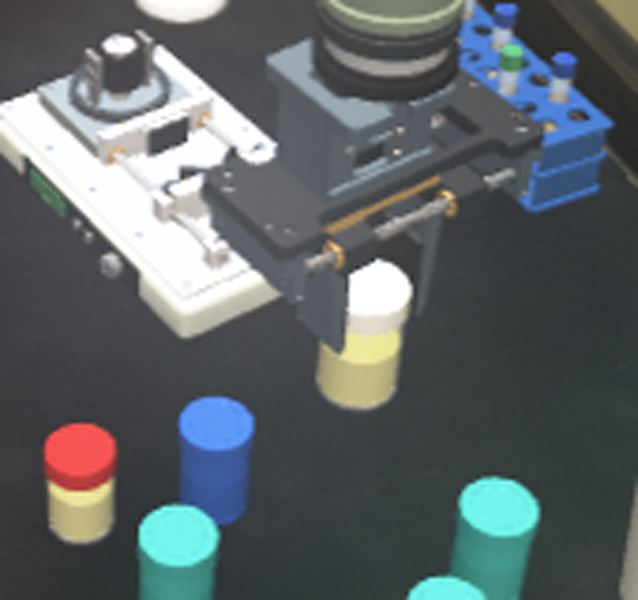

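The jar is held upright by its cap (380,285 in the crop). Its base is at z≈0.190 with reported TCP z 0.200, so it meets the platform (z = 0.064) at reported z ≈ 0.074. Next I carry it to the nest.

Call:
{"api": "move_arm", "payload": {
  "deltas": [
    [[0.1,0.03,0,0,0,0,-1],[0.25,0.07,0,0,0,0,-1],[0.41,0.11,0,0,0,0,-1],[0.58,0.15,0,0,0,0,-1],[0.72,0.19,0,0,0,0,-1],[0.8,0.204,0,0.006,0.006,0,-1]]
  ]
}}

```text
t: 8.1
ee_pos: [0.4885, -0.0468, 0.1951]
eef_rot: [-1.926, -2.476, 0.002]
wrist_force: [1.0, -0.8, -0.4]
grip_width: 0.525
finger_force: 30.0
```

Run:
```python
from h import *
print(goal(.5205,.058,.17,14)); print(goal(.5205,.058,.115,14))
```

```text
(array([0.3121, 0.1898, 0.0838]), array([-0.005 , -0.0032,  0.0054]), 'rows>=1.8')
(array([0.3116, 0.1905, 0.2672]), array([-0.005 , -0.0032,  0.0054]), 'rows>=2.2')
```

Call:
{"api": "move_arm", "payload": {
  "deltas": [
    [[0.08,0.05,0,0,0,0,-1],[0.17,0.1,0.02,0,0,0,-1],[0.25,0.15,0.06,0,0,0,-1],[0.312,0.19,0.13,0,0,0.005,-1],[0.312,0.19,0.2,0,0,0.005,-1],[0.312,0.19,0.267,0,0,0.005,-1],[0.312,0.19,0.267,0,0,0.005,-1],[0.312,0.19,0.267,0,0,0.005,-1]]
  ]
}}

```text
t: 9.1
ee_pos: [0.5222, 0.0557, 0.1166]
eef_rot: [-1.935, -2.473, 0.0]
wrist_force: [1.5, -0.6, -0.8]
grip_width: 0.525
finger_force: 30.0
```

Run:
```python
from h import *
print(get_state()['ee_pos'],get_state()['wrist_force'],goal(.5205,.058,.076,14))
C=np.array([.513,.0852]);th=np.radians(14.1);A=np.array([[np.cos(th),np.sin(th)],[-np.sin(th),np.cos(th)]])
s=cam('side');P=pts(s);q=(P[...,:2]-C)@A.T*1000;hsv=cv2.cvtColor(s['color'],cv2.COLOR_BGR2HSV)
near=(abs(q[...,0])<60)&(abs(q[...,1])<80)
w=near&(hsv[...,1]<20)&(hsv[...,2]>200)&(P[...,2]>.155);print('cap',w.sum(),q[w].min(0),q[w].max(0),P[w][:,2].max())
b=near&(hsv[...,1]>40)&(hsv[...,0]<40)&(P[...,2]>.1);print('body',b.sum(),q[b].min(0),q[b].max(0),P[b][:,2].min())
cv2.imwrite('pics/over.png',cv2.resize(s['color'][170:290,270:400],(650,600),interpolation=cv2.INTER_CUBIC))
```

```text
[0.52219965 0.05565829 0.11664744] [ 1.52442572 -0.57047918 -0.75821309] (array([ 0.0088, -0.0035,  0.1355]), array([-0.0014, -0.0012, -0.0023]), 'rows>=0.7')
cap 125 [-18.97358812 -60.54971975] [ 26.27403653 -12.63311718] 0.25217373937694487
body 1183 [-59.96354747 -79.98427681] [40.90653928 32.57111997] 0.10869333196888564
```

View pics/over.png

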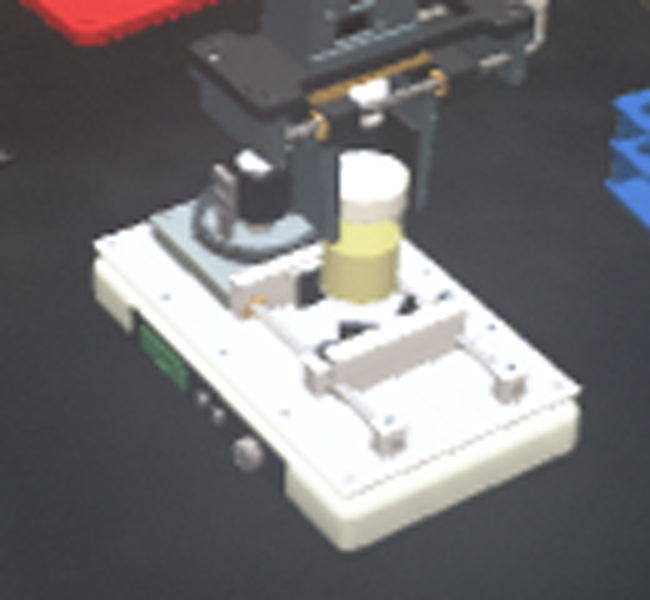

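The view shows the jar (365,225) held upright above the gap between the pad (310,285) and the V block (360,330). A small y correction, then I lower it.

Call:
{"api": "move_arm", "payload": {
  "deltas": [
    [[0.009,-0.003,0.03,0,0,0,-1],[0.009,-0.003,0.06,0,0,0,-1],[0.009,-0.003,0.09,0,0,0,-1],[0.009,-0.003,0.11,0,0,0,-1],[0.009,-0.003,0.125,0,0,0,-1],[0.009,-0.003,0.125,0,0,0,-1]]
  ]
}}

```text
t: 9.9
ee_pos: [0.5205, 0.0581, 0.0788]
eef_rot: [-1.935, -2.473, 0.001]
wrist_force: [0.1, 0.4, -0.8]
grip_width: 0.529
finger_force: 30.0
```

Run:
```python
from h import *
print(get_state()['ee_pos'],get_state()['wrist_force'],goal(.5200,.058,.074,14))
C=np.array([.513,.0852]);th=np.radians(14.1);A=np.array([[np.cos(th),np.sin(th)],[-np.sin(th),np.cos(th)]])
s=cam('side');P=pts(s);q=(P[...,:2]-C)@A.T*1000;hsv=cv2.cvtColor(s['color'],cv2.COLOR_BGR2HSV)
near=(abs(q[...,0])<40)&(q[...,1]>-70)&(q[...,1]<0)
w=near&(hsv[...,1]<20)&(hsv[...,2]>200)&(P[...,2]>.13)&(P[...,2]<.16);print('cap',w.sum(),np.percentile(q[w],[2,50,98],axis=0),np.percentile(P[w][:,2],[2,50,98]))
```

```text
[0.5204825  0.05809506 0.07881613] [ 0.05979339  0.43932278 -0.76047104] (array([ 0.0001, -0.0016,  0.0161]), array([-0.0018, -0.0012, -0.0021]), 'rows>=0.1')
cap 123 [[-18.0543039  -53.83347604]
 [  2.34463676 -35.50987766]
 [ 22.47502259  -9.9270079 ]] [0.13980414 0.14406122 0.14740662]
```

Call:
{"api": "move_arm", "payload": {
  "deltas": [
    [[0,0,0.004,0,0,0,-1],[0,0,0.009,0,0,0,-1],[0,0,0.012,0,0,0,-1],[0,0,0.012,0,0,0,-1]]
  ]
}}

```text
t: 10.45
ee_pos: [0.5207, 0.0582, 0.0757]
eef_rot: [-1.936, -2.473, -0.0]
wrist_force: [-0.5, 0.0, 0.7]
grip_width: 0.524
finger_force: 30.0
```

Call:
{"api": "move_arm", "payload": {
  "deltas": [
    [[0,0,0.004,0,0,0,-1],[0,0,0.007,0,0,0,-1],[0,0,0.007,0,0,0,-1]]
  ]
}}

```text
t: 10.82
ee_pos: [0.5208, 0.0582, 0.0755]
eef_rot: [-1.936, -2.474, -0.001]
wrist_force: [-4.5, 0.1, 12.0]
grip_width: 0.525
finger_force: 30.0
```

Contact at reported z 0.0755. Ease off a little and release.

Call:
{"api": "move_arm", "payload": {
  "deltas": [
    [[0,0,-0.004,0,0,0,-1],[0,0,-0.005,0,0,0,-0.2],[0,0,-0.005,0,0,0,0.3],[0,0,-0.005,0,0,0,0.8],[0,0,-0.005,0,0,0,1],[0,0,-0.005,0,0,0,1],[0,0,-0.005,0,0,0,1],[0,0,-0.005,0,0,0,1]]
  ]
}}

```text
t: 11.82
ee_pos: [0.5207, 0.0581, 0.0749]
eef_rot: [-1.936, -2.473, 0.0]
wrist_force: [-1.1, 0.4, 0.1]
grip_width: 0.998
finger_force: 0.0
```

Call:
{"api": "move_arm", "payload": {
  "deltas": [
    [[0,0,-0.06,0,0,0,1],[0,0,-0.15,0,0,0,1],[0,0,-0.3,0,0,0,1],[0,0,-0.38,0,0,0,1],[0,0,-0.38,0,0,0,1]]
  ]
}}

```text
t: 12.45
ee_pos: [0.522, 0.0582, 0.1907]
eef_rot: [1.935, 2.472, 0.005]
wrist_force: [-0.3, -0.2, -0.2]
grip_width: 1.0
finger_force: 0.0
```

Run:
```python
from h import *
print(get_state()['ee_pos'],get_state()['wrist_force'],get_state()['grip_width'],goal(.4950,.1580,.19,14.1))
C=np.array([.513,.0852]);th=np.radians(14.1);A=np.array([[np.cos(th),np.sin(th)],[-np.sin(th),np.cos(th)]])
for n in('side','top'):
    s=cam(n);P=pts(s);q=(P[...,:2]-C)@A.T*1000
    w=(abs(q[...,0])<40)&(q[...,1]>-75)&(q[...,1]<15)&(P[...,2]>.125)&(P[...,2]<.15)
    if w.sum(): print(n,'cap',w.sum(),np.percentile(q[w],[1,50,99],axis=0).round(1).tolist(),np.percentile(P[w][:,2],[2,50,98]).round(4))
cv2.imwrite('pics/placed.png',cv2.resize(cam('side')['color'][170:290,270:400],(650,600),interpolation=cv2.INTER_CUBIC))
```

```text
[0.52201791 0.0581702  0.19073378] [-0.3347553  -0.19910609 -0.17223581] 0.9996215497471552 (array([ 0.3447, -0.0075,  0.0025]), array([ 0.0048, -0.0002, -0.0044]), 'rows>=1.7')
side cap 214 [[-26.3, -55.6], [-5.5, -36.5], [21.6, -8.8]] [0.1265 0.1395 0.1442]
```

View pics/placed.png

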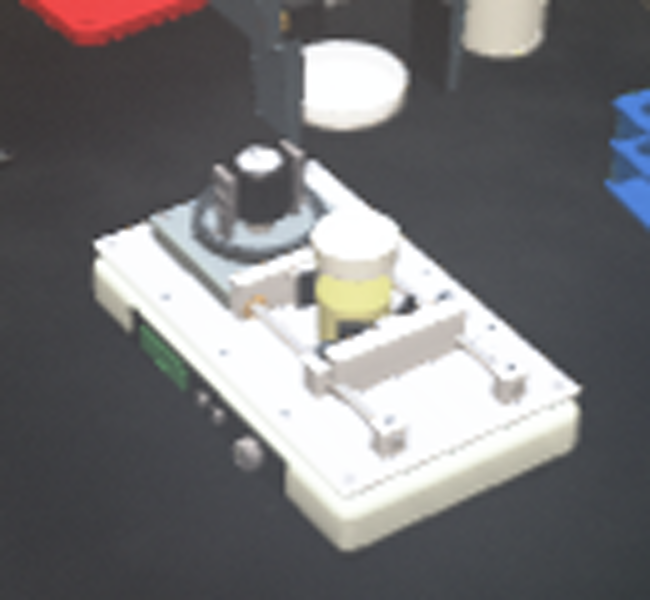

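The view shows the jar standing upright between the pad (305,290) and the V block (350,330). Next I go over the knob and check alignment with depth.

Call:
{"api": "move_arm", "payload": {
  "deltas": [
    [[0.1,0,0,0,0,0,1],[0.22,-0.005,0,0,0,0,1],[0.33,-0.007,0,0.005,0,-0.004,1],[0.345,-0.007,0,0.005,0,-0.004,1],[0.345,-0.007,0,0.005,0,-0.004,1]]
  ]
}}

```text
t: 13.22
ee_pos: [0.4934, 0.1576, 0.188]
eef_rot: [-1.929, -2.474, 0.008]
wrist_force: [0.1, -0.1, -0.8]
grip_width: 1.004
finger_force: 0.0
```

Run:
```python
from h import *
st=get_state();print(st['ee_pos'],goal(.4952,.1582,.06,14.1),st['qpos'].round(3),st['ft_torque'])
C=np.array([.513,.0852]);th=np.radians(14.1);A=np.array([[np.cos(th),np.sin(th)],[-np.sin(th),np.cos(th)]])
s=cam('side');P=pts(s);q=(P[...,:2]-C)@A.T*1000
t=(A@(st['ee_pos'][:2]-C))*1000; print('tcp in shaker',t)
for lo,hi in((.11,.15),(.225,.25),(.25,.27)):
    w=(abs(q[...,0]-t[0])<75)&(abs(q[...,1]-t[1])<30)&(P[...,2]>lo)&(P[...,2]<hi)
    a=q[w][:,0]; print(lo,w.sum(),np.percentile(q[w],[1,99],axis=0).round(1).tolist())
    l=np.sort(a[a<t[0]]);r=np.sort(a[a>t[0]]); print(l[[0,-1]],r[[0,-1]])
w=(abs(q[...,0])<40)&(q[...,1]>-75)&(q[...,1]<15)&(P[...,2]>.125)&(P[...,2]<.15)
print('cap',np.percentile(q[w],[1,50,99],axis=0).round(1).tolist())
```

```text
[0.49341212 0.15760312 0.18804061] (array([4.000e-04, 9.100e-03, 4.268e-01]), array([-0.0085, -0.0002,  0.0004]), 'rows>=2.0') [0.287 0.225 1.664 0.    1.259 0.04 ] [-0.10149425  0.04380775  0.00031251]
tcp in shaker [-1.35924819 74.99365732]
0.11 188 [[-26.7, 53.4], [27.5, 91.3]]
[-27.39007948  -1.67182707] [-1.11905695 30.31134352]
0.225 113 [[-58.4, 55.8], [52.2, 91.1]]
[-59.9587127  -46.21016318] [41.73720803 53.18490809]
0.25 116 [[-60.4, 54.6], [54.9, 91.0]]
[-61.54846436 -46.99812693] [41.30705495 56.85814039]
cap [[-26.3, -55.4], [-5.6, -37.1], [19.4, -8.4]]
```

Call:
{"api": "move_arm", "payload": {
  "deltas": [
    [[0,0.009,0.1,-0.008,0,0,1],[0,0.009,0.22,-0.008,0,0,1],[0,0.009,0.33,-0.008,0,0,1],[0,0.009,0.4,-0.008,0,0,1],[0,0.009,0.425,-0.008,0,0,1],[0,0.009,0.425,-0.008,0,0,1]]
  ]
}}

```text
t: 14.02
ee_pos: [0.4961, 0.158, 0.0615]
eef_rot: [1.933, 2.476, 0.002]
wrist_force: [-0.1, 0.1, 0.4]
grip_width: 1.002
finger_force: 0.0
```

Run:
```python
from h import *
st=get_state();print(st['ee_pos'],goal(.4952,.1582,.06,14.1),st['wrist_force'],st['ft_torque'])
C=np.array([.513,.0852]);th=np.radians(14.1);A=np.array([[np.cos(th),np.sin(th)],[-np.sin(th),np.cos(th)]])
s=cam('side');P=pts(s);q=(P[...,:2]-C)@A.T*1000;t=(A@(st['ee_pos'][:2]-C))*1000
w=(abs(q[...,1]-t[1])<22)&(abs(q[...,0]-t[0])<65)
for z in np.arange(.09,.145,.005):
    k=w&(abs(P[...,2]-z)<.0025);a=np.sort(q[k][:,0]); print(z.round(3),a[a<-33][[0,-1]].round(1) if (a<-33).any() else '',a[abs(a)<33][[0,-1]].round(1) if (abs(a)<33).any() else '',a[a>33][[0,-1]].round(1) if (a>33).any() else '')
```

```text
[0.49606033 0.15804365 0.06149332] (array([ 0.0012, -0.0027,  0.005 ]), array([ 0.0015, -0.0009, -0.0015]), 'rows>=0.0') [-0.1461706   0.09326139  0.4337088 ] [-0.09838028  0.06232934 -0.03452972]
0.09 [-41.2 -33.2] [-31.4  33. ] [33.1 43. ]
0.095 [-37.4 -36.4] [-31.4  21.4] [37.5 39.1]
0.1 [-46.4 -46.4] [-25.8  26.3] [47.2 51.1]
0.105 [-53.  -48.9] [-26.2  26.3] [44.9 54. ]
0.11 [-55.  -48.6] [-27.5  28.5] [43.6 54.2]
0.115 [-56.  -47.7] [-26.7  26.8] [43.5 56.8]
0.12 [-57.4 -48.7] [-27.   26.5] [45.4 49.8]
0.125 [-57.5 -49. ] [-26.2  28.5] [44.6 54.9]
0.13 [-57.5 -46.6] [-27.3  28.8] [43.9 55.3]
0.135 [-59.  -46.1] [-28.1  21.3] [43.8 55.2]
0.14 [-59.3 -50.5]  [43.2 55.5]
```

Call:
{"api": "move_arm", "payload": {
  "deltas": [
    [[0,0.004,0.003,0,0,0,0.3],[0,0.004,0.003,0,0,0,0.3],[0,0.004,0.003,0,0,0,0],[0,0.004,0.003,0,0,0,-1],[0,0.004,0.003,0,0,0,-1],[0,0.004,0.003,0,0,0,-1],[0,0.004,0.003,0,0,0,-1],[0,0.004,0.003,0,0,0,-1]]
  ]
}}

```text
t: 15.08
ee_pos: [0.4969, 0.159, 0.0611]
eef_rot: [1.932, 2.477, 0.003]
wrist_force: [-2.0, -0.4, 5.3]
grip_width: 0.48
finger_force: 30.0
```

Run:
```python
from h import *
st=get_state();print(st['ee_pos'],st['grip_width']*91,st['finger_force'],st['wrist_force'],st['ft_torque'],goal(.4952,.1582,.06,14.1))
```

```text
[0.49687959 0.15896303 0.06108278] 43.66601767668737 30.032077431678772 [-1.99624584 -0.37966827  5.33731975] [-0.18890949  0.38816568 -0.0130246 ] (array([-0.0011, -0.0061,  0.0036]), array([ 0.0019, -0.0013, -0.0004]), 'rows>=0.0')
```

Both tabs are pinched to their stops (opening matches 45 mm). I turn clockwise in steps while watching the moment.

Call:
{"api": "move_arm", "payload": {
  "deltas": [
    [[0,0,0,0,0,0.08,-1],[0,0,0,0,0,0.17,-1],[0,0,0,0,0,0.26,-1],[0,0,0,0,0,0.35,-1],[0,0,0,0,0,0.43,-1],[0,0,0,0,0,0.5,-1],[0,0,0,0,0,0.5,-1],[0,0,0,0,0,0.5,-1]]
  ]
}}

```text
t: 16.08
ee_pos: [0.4971, 0.159, 0.0611]
eef_rot: [2.378, 2.052, 0.003]
wrist_force: [-1.8, -0.2, 4.2]
grip_width: 0.478
finger_force: 30.0
```

```bash
cat > st.py <<'E'
from h import *
st=get_state();m=R.from_rotvec(st['eef_rot']).as_matrix()
print(st['ee_pos'].round(4),st['grip_width']*91,st['wrist_force'].round(2),st['ft_torque'].round(3),'turn from 14.1:',np.radians(14.1)-np.arctan2(m[1,1],m[0,1]),st['qpos'].round(3))
C=np.array([.513,.0852]);th=np.radians(14.1);A=np.array([[np.cos(th),np.sin(th)],[-np.sin(th),np.cos(th)]])
s=cam('side');P=pts(s);q=(P[...,:2]-C)@A.T*1000
w=(abs(q[...,0])<30)&(q[...,1]>-75)&(q[...,1]<5)&(P[...,2]>.133)&(P[...,2]<.15)
print('cap y',np.percentile(q[w][:,1],[2,50]).round(1))
w=(q[...,0]<-27)&(q[...,0]>-55)&(q[...,1]<30)&(q[...,1]>-38)&(P[...,2]>.088)&(P[...,2]<.1)
print('bar y',np.percentile(q[w][:,1],[2,50,98]).round(1),w.sum())
E
python3 st.py
```

```text
[0.4971 0.159  0.0611] 43.540193812918744 [-1.79 -0.18  4.19] [-0.171  0.376  0.016] turn from 14.1: 0.3929200887097929 [2.870e-01 3.380e-01 1.853e+00 1.000e-03 9.490e-01 4.330e-01]
cap y [-53.6 -33.1]
bar y [ 8.3 12.4 19.4] 36
```

Call:
{"api": "move_arm", "payload": {
  "deltas": [
    [[0,0,0,0,0,0.06,-1],[0,0,0,0,0,0.11,-1],[0,0,0,0,0,0.15,-1],[0,0,0,0,0,0.15,-1],[0,0,0,0,0,0.15,-1]]
  ]
}}

```text
t: 16.75
ee_pos: [0.4971, 0.1589, 0.0611]
eef_rot: [2.495, 1.909, 0.004]
wrist_force: [-2.1, -0.3, 4.6]
grip_width: 0.48
finger_force: 30.0
```

```bash
python3 st.py
```

```text
[0.4971 0.1589 0.0611] 43.69387017720383 [-2.11 -0.33  4.57] [-0.191  0.355 -0.005] turn from 14.1: 0.5107492822977464 [2.870e-01 3.380e-01 1.853e+00 1.000e-03 9.490e-01 5.510e-01]
cap y [-54.7 -34.5]
bar y [ 5.2 10.7 18.5] 34
```

Call:
{"api": "move_arm", "payload": {
  "deltas": [
    [[0,0,0,0,0,0.06,-1],[0,0,0,0,0,0.11,-1],[0,0,0,0,0,0.16,-1],[0,0,0,0,0,0.16,-1],[0,0,0,0,0,0.16,-1]]
  ]
}}

```text
t: 17.42
ee_pos: [0.4972, 0.1589, 0.0611]
eef_rot: [-2.61, -1.749, -0.004]
wrist_force: [-2.1, -1.3, 4.1]
grip_width: 0.482
finger_force: 30.0
```

```bash
python3 st.py
```

```text
[0.4972 0.1589 0.0611] 43.89733694289846 [-2.07 -1.32  4.1 ] [-0.175  0.347 -0.025] turn from 14.1: 0.6361363695217099 [2.870e-01 3.380e-01 1.853e+00 1.000e-03 9.480e-01 6.760e-01]
cap y [-53.4 -33.6]
bar y [ 4.2  8.4 17.4] 34
```

Call:
{"api": "move_arm", "payload": {
  "deltas": [
    [[0,0,0,0,0,0.04,-1],[0,0,0,0,0,0.07,-1],[0,0,0,0,0,0.1,-1],[0,0,0,0,0,0.1,-1],[0,0,0,0,0,0.1,-1]]
  ]
}}

```text
t: 18.1
ee_pos: [0.4973, 0.1589, 0.0611]
eef_rot: [-2.676, -1.645, -0.004]
wrist_force: [-1.2, -1.0, 5.0]
grip_width: 0.483
finger_force: 30.0
```

```bash
python3 st.py
```

```text
[0.4973 0.1589 0.0611] 43.9824569846574 [-1.19 -0.99  5.04] [-0.148  0.368  0.011] turn from 14.1: 0.7146548041840799 [2.870e-01 3.380e-01 1.853e+00 1.000e-03 9.480e-01 7.550e-01]
cap y [-55.6 -35.2]
bar y [ 3.4  8.3 17.3] 36
```

Call:
{"api": "move_arm", "payload": {
  "deltas": [
    [[0,0,0,0,0,0.04,-1],[0,0,0,0,0,0.08,-1],[0,0,0,0,0,0.12,-1],[0,0,0,0,0,0.12,-1],[0,0,0,0,0,0.12,-1]]
  ]
}}

```text
t: 18.77
ee_pos: [0.4973, 0.1589, 0.0611]
eef_rot: [2.751, 1.518, 0.004]
wrist_force: [-0.9, -0.1, 5.6]
grip_width: 0.481
finger_force: 30.0
```

```bash
python3 st.py
```

```text
[0.4973 0.1589 0.0611] 43.74632802855532 [-0.87 -0.14  5.58] [-0.199  0.346  0.114] turn from 14.1: 0.8083740953812164 [2.870e-01 3.380e-01 1.853e+00 1.000e-03 9.480e-01 8.490e-01]
cap y [-56.4 -35.6]
bar y [-7.6  6.5 14.8] 38
```

Call:
{"api": "move_arm", "payload": {
  "deltas": [
    [[0,0,0,0,0,0.04,-1],[0,0,0,0,0,0.07,-1],[0,0,0,0,0,0.1,-1],[0,0,0,0,0,0.1,-1],[0,0,0,0,0,0.1,-1]]
  ]
}}

```text
t: 19.45
ee_pos: [0.4973, 0.1588, 0.0611]
eef_rot: [2.808, 1.409, 0.004]
wrist_force: [-0.9, -0.5, 5.2]
grip_width: 0.481
finger_force: 30.0
```

```bash
python3 st.py
```

```text
[0.4973 0.1588 0.0611] 43.770350854305015 [-0.9  -0.47  5.19] [-0.242  0.357  0.227] turn from 14.1: 0.8867455354084585 [0.287 0.338 1.853 0.    0.948 0.927]
cap y [-56.3 -35.4]
bar y [-0.2  5.4 11.8] 37
```

Resistance has begun (0.11, then 0.23 N m). I average several readings to beat the noise.

Run:
```python
from h import *
a=[]
for i in range(24): camera('side'); a.append(get_state()['ft_torque'])
a=np.array(a);print(a.mean(0),a.std(0)/24**.5,get_state()['t'])
```

```text
[-0.23983799  0.336367    0.16311361] [0.00751486 0.00495986 0.00660085] 20.7
```

Call:
{"api": "move_arm", "payload": {
  "deltas": [
    [[0,0,0,0,0,0.03,-1],[0,0,0,0,0,0.07,-1],[0,0,0,0,0,0.105,-1],[0,0,0,0,0,0.105,-1],[0,0,0,0,0,0.105,-1]]
  ]
}}

```text
t: 21.32
ee_pos: [0.4974, 0.1588, 0.0611]
eef_rot: [2.863, 1.292, 0.004]
wrist_force: [-1.1, -0.7, 5.1]
grip_width: 0.481
finger_force: 30.0
```

```bash
python3 - <<'E'
from h import *
a=[]
for i in range(24): camera('side'); a.append(get_state()['ft_torque'])
a=np.array(a);print(a.mean(0),a.std(0)/24**.5,get_state()['t'])
E
python3 st.py
```

```text
[-0.25396648  0.3282544   0.22194538] [0.00613151 0.00656954 0.00468172] 22.525
[0.4974 0.1588 0.0611] 43.797981912971686 [-1.99 -0.53  3.98] [-0.258  0.316  0.241] turn from 14.1: 0.9689488539349491 [0.287 0.338 1.853 0.    0.948 1.01 ]
cap y [-56.2 -35.3]
bar y [-0.7  4.6 14.7] 36
```

Moment 0.222 N m means about 15.5 N, or 2.7 mm of the pad's 4 mm travel. Release, then retreat straight up.

Call:
{"api": "move_arm", "payload": {
  "deltas": [
    [[0,0,0,0,0,0,0.4],[0,0,0,0,0,0,0.4],[0,0,0,0,0,0,0.4],[0,0,0,0,0,0,0.4],[0,0,0,0,0,0,0.4]]
  ]
}}

```text
t: 23.2
ee_pos: [0.497, 0.1589, 0.0605]
eef_rot: [-2.864, -1.29, -0.002]
wrist_force: [-0.9, 0.5, 0.3]
grip_width: 0.698
finger_force: 0.0
```

Call:
{"api": "move_arm", "payload": {
  "deltas": [
    [[0,0,-0.06,0,0,0,0.4],[0,0,-0.14,0,0,0,0.4],[0,0,-0.25,0,0,0,0.4],[0,0,-0.38,0,0,0,0.4],[0,0,-0.5,0,0,0,0.4],[0,0,-0.5,0,0,0,0.4]]
  ]
}}

```text
t: 23.95
ee_pos: [0.4986, 0.1593, 0.2136]
eef_rot: [2.864, 1.29, 0.013]
wrist_force: [-1.3, 0.0, -0.4]
grip_width: 0.702
finger_force: 0.0
```

```bash
python3 st.py
python3 - <<'E'
from h import *
C=np.array([.513,.0852]);th=np.radians(14.1);A=np.array([[np.cos(th),np.sin(th)],[-np.sin(th),np.cos(th)]])
s=cam('side');P=pts(s);q=(P[...,:2]-C)@A.T*1000-[0,74.3]
w=(np.hypot(q[...,0],q[...,1])<33)&(P[...,2]>.105)&(P[...,2]<.14)
r=q[w]; f=r[np.hypot(*r.T)>22]; 
for turn in(.85,.9,.95,1.0):
    d=np.array([np.cos(turn),-np.sin(turn)]); print(turn,(f@d).min().round(1),(f@d).max().round(1))
E
```

```text
[0.4986 0.1593 0.2136] 63.89392542752539 [-1.31  0.03 -0.35] [-0.165  0.074 -0.035] turn from 14.1: 0.9702930034981337 [2.870e-01 2.100e-01 1.619e+00 1.000e-03 1.304e+00 1.011e+00]
cap y [-56.5 -35.6]
bar y [ 1.2  5.7 13.9] 34
0.85 -27.6 28.4
0.9 -27.5 28.9
0.95 -27.3 29.4
1.0 -27.0 29.8
```

Both tabs are out (about ±27–28 mm), and the jar is seated with the bar still pressed up to it. Handing in.

```bash
python3 -c "
from workcell import *
print(finish_job())"
```

```text
the job is handed in; nothing more can be done
None
```

The jar stands seated in the holder; before I let go, the pad pressed on it with about 15.5 N (2.7 of its 4 mm travel), both tabs have sprung out, the arm is clear, and the job is handed in, but no verdict came back and I did not re-check the force after release.

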